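# Restart the dust extractor at its covered switch console

### The arm

A 6-joint arm with a two-finger parallel gripper is mounted at the origin on the work surface. World frame = base frame: x ahead of the robot, y to its left, z up, the work surface at z = 0. Lengths are in mm, angles in degrees, forces in N, time in s.
With the tool pointing down it reaches from about 350 to 850 mm from the base axis. Payload 8.1 kg.
Tool frame: the origin (TCP) lies midway between the tips of the shut fingers; the grasp point (between the pads) lies 19 mm behind it (r.pinch_z is the distance from the TCP to the grasp point, in mm); z points along the fingers, y is the line along which they close (so a half turn about z gives the same grasp; the last joint's range is limited). The gripper opens to 85 mm and grips with 20 to 120 N. Pads are 22 mm wide; open, the fingers measure 114 mm over their backs; the gripper's body (76 mm by 85 mm) begins 54 mm behind the grasp point. The pads swing forward as they close: fully open they stand 13 mm farther back than shut.
Start: joints at [-76.971, 7.471, 85.268, -0, 87.261, -4.893], TCP at [184.655, -570.884, 231.292] pointing down, gripper open.
Joint ranges: [-169.43, 169.43], [-51.17, 129.36], [1.28, 143.12], [-76.62, 256.62], [0, 156.53], [-152.29, 152.29]. Speed limits (degrees/s): [136.94, 136.94, 159.86, 180, 180, 180].

### API

Orientations are given as [roll, pitch, yaw] about the fixed x, y, z axes, in that order (R = Rz(yaw) Ry(pitch) Rx(roll)).
In Python, from bench import sensors, optics, job, r gives the robot as it stands.
- The arm moves only by the tool play_rows, never from a script. Its argument "motion" is a list that holds one entry, the list of rows, each a list of 6 numbers: the shift along the tool's x, y, z in cm, then the turn, a rotation vector about the tool's x, y, z in degrees. In form: [[[x, y, z, ax, ay, az], ...]]. A call has 1 to 5 rows; each row is the pose to reach, as a shift and turn from the pose commanded when the call began, along the tool's axes at that moment; what a row does not reach only later rows make up. A row lasts 1/10 s, in which the tool goes at most 50 mm and 8.59 degrees, less where a joint would pass 70% of its speed; a pose out of reach is approached as far as the arm can. A call with a gripper value outside its range is refused whole. "jaw" is the opening, from 0 (shut) to 1 (fully open), set as the call begins (left out, the last holds). The fingers move at their own pace and stop on an object; "squeeze" is the grip in N (left out, the last holds). Time passes only in rows, so rows that repeat a pose let the fingers close. It gives the time, the measured TCP pose, the force, the opening and the grip force at its end, in the units of the state.
- sensors.sense(): the state, without advancing time (a new reading comes with each control period).
- optics.snapshot(name): name is "scene" or "top"; returns a dict with "pixels" (400x640x3 uint8, red, green, blue), "mtx" (3x3 intrinsics, pixels), "k1" (the pictures are not rectified: a ray, as slopes to the right and down, at radius r is drawn at 1 + k1 r^2 times it, then the intrinsics apply), "R" (3x3) and "t" (3): a world point X has camera coordinates R X + t. Camera axes: x right, y down, z forward; pixel columns grow to the right and rows downward; lengths in mm; the calibration is good to about 2 mm. A picture is of the moment at which its call begins. There is no depth.
- job.hand_in(): hands the job in; it is judged then, once.
The state is a dict: "time": time; "joint_pos": joint angles; "qd": joint speeds; "joint_efforts": joint torques, N m; "tool_pos": TCP position; "tcp_rot": TCP orientation; "ft_force": force on the tool from outside, world axes, zero at the start; "wrist_torque": the same for the moment, N m; "finger_gap": finger opening in mm; "grip_force": force on a finger pad.
Only numpy, scipy, OpenCV 4.12 (cv2) and the standard library are available. Lean on these libraries where they do the work, as an engineer would, in place of code of your own. Each camera call takes 0.05 s, during which the arm holds its last target. There are 200 camera calls.

### The job

The dust extractor has tripped. On the sloping switch console, slide the sawdust cover aside to its open end, press the square key gently all the way down and hold it down for about a second, let it come up again, then slide the cover back fully home. Leave the round key next to it unpressed and do not shift the things standing close around the console.

Things in the scene. Friction and masses are not known exactly. Their poses are not given: they have to be found in the camera images.
- console: Grey metal switch console, fixed, 290 mm long (y), with a flat face sloping 30 degrees about y. Origin: middle of its underside; z up, x from its low front edge to its high back edge, y along its length. In these axes the face's outward normal is (-0.5, 0, 0.866), its up-slope direction (0.866, 0, 0.5).
- face_mid (a point): Middle of the console's face, 115 mm above the bench; axes as the console's. The face is 116 mm up the slope by 290 mm in y. Guide rails 9 mm high run along y, 40 to 48 mm up and down the slope from here.
- well (a point): Centre of the mouth of the well in the face under the cover, 62 mm towards -y from face_mid; 60 mm wide up the slope, 124 mm long in y, 40 mm deep; axes as the console's. Two keys stand in it.
- cover_tab (a point): Top centre of the cover's wooden finger tab; z = face normal, y = opening direction, x up the slope. Tab: 14 mm thick in y, 44 mm long in x, in the middle of the cover, its top 38 mm out from the face. Cover: aluminium sheet 136 mm long in y, 78 mm wide, its top 6 mm out from the face.
- cover (a joint): How far the cover has slid towards the console's +y, m: 0 = fully home over the well against its stop, 0.124 = fully open against the other stop, the well then quite uncovered. It stays where it is left; sliding takes about 3 N plus 8 N per m/s.
- square_mount: Square key (flat grey cap 30 x 30 mm), 30 mm from the well's centre towards +y or -y (varies). Origin: fixed, on its centre line level with the face, not at the cap; axes as the console's. The cap's top is 2 to 14 mm below the face, different each time, not measured. It moves in along the face's normal, 8 mm to its stop; spring 2 N at first, 8 N at the stop. Over 25 N harms it.
- round_mount: Holder of the other key, in the well 60 mm from the square one: a round domed cap 30 mm across of the same grey plastic, its top also 2 to 14 mm below the face, same spring and travel; leave it alone. Origin level with the face on its centre line, axes as the console's.
- glue: Bystander: white glue bottle, 52 mm across, 150 tall, behind the console; origin at the middle of its underside.
- tower: Bystander: turned wooden toy tower, 64 mm across, 62 tall, beside the console's left (+y) end; origin at the middle of its underside.
- wheelset: Bystander: small wooden toy car, 70 x 54 x 32 mm, in front of the console; origin at the middle of its underside.
- brush: Bystander: small brush lying in front of the console; origin at its underside.
- jar: Bystander: glass jar, 60 mm across, 80 tall, beside the console's right (-y) end; origin at the middle of its underside.

How it is judged (in metres and radians):
On the way, in this order (a step that is already met when the one before it is completed fails the run):
1. the cover is slid open, clear of the well (at least 110 of its 124 mm) (value of joint cover above 0.11 m), for 0.2 s.
2. the square key is held down (pressed with over 5 N, which is over half of its 8 mm) for half a second with the cover open (contact force between square_mount and anything else above 5 N and value of joint cover above 0.1 m), for 0.5 s.
At the end, for the whole second after the job is handed in: After the press, the cover is back home within 4 mm of its closed stop and at rest, and nothing presses on the square key (value of joint cover below 0.004 m and contact force between square_mount and anything else below 0.5 N and velocity of joint cover between -0.005 and 0.005 m/s); the robot touches nothing.
It fails at once if the round key is pressed with more than 4 N (about 3 mm in) (contact force between round_mount and anything else above 4 N).
It fails at once if the square key is pressed with more than 25 N (contact force between square_mount and anything else above 25 N).
It fails at once if a thing standing around the console (glue, tower, toy car, brush, jar) is shifted by more than 30 mm (distance of any of glue, tower, wheelset, brush, jar from where it was at the start of the episode above 0.03 m).
It also fails if it takes over 58 s, if anything falls off the work surface, if the arm or the gripper's body presses on something with over 40 N, if the wrist force passes 120 N, or if a joint passes its speed limit or range.

## Working session

There is one attempt and no reset: what is moved stays moved. The work goes in short steps, Python scripts to look and compute and a tool call to move; the robot and the scene stay as the last step left them, time stands still between calls to the robot, and variables do not carry over. Pictures are saved under pics/ and viewed, at most 10 in all, crops included, and the job is handed in when it is done.

Besides the shell and the picture viewer there is one more tool, called after "Request:" in YAML: its name, and indented under it one key for each argument. play_rows: Moves the arm, as the interface text tells. Its arguments: {"type":"object","properties":{"motion":{"type":"array","items":{"type":"array","items":{"type":"array","items":{"type":"number"}}}},"jaw":{"type":"number"},"squeeze":{"type":"number"}},"required":["motion"]}

```bash
mkdir -p pics; ls; python3 - <<'E'
from bench import sensors, optics, job, r
import cv2,numpy as np
s=sensors.sense();print(s)
for n in("scene","top"):
    d=optics.snapshot(n);cv2.imwrite(f"pics/{n}0.png",d["pixels"][:,:,::-1])
    np.savez(f"{n}0.npz",**d)
    print(n,d["mtx"],d["k1"],d["R"],d["t"], -d["R"].T@d["t"])
E
```

```text
pics
{'time': 0.0, 'joint_pos': array([-7.69706005e+01,  7.51411829e+00,  8.53298059e+01,  8.16904919e-04,
        8.72618152e+01, -4.89393187e+00]), 'qd': array([-0.04801194, -0.02743584, -0.02196435,  0.08127786,  0.02634487,
       -0.06211015]), 'joint_efforts': array([ 2.26198740e-04, -5.69389236e+01, -5.00556171e+01, -2.00746704e-04,
        1.48290658e-02, -1.51521232e-05]), 'tool_pos': array([ 184.53890993, -570.33534991,  230.24970748]), 'tcp_rot': array([-1.79894716e+02, -9.83369401e-03,  1.79232825e+01]), 'ft_force': array([-0.24115866, -0.49652162, -0.41979918]), 'wrist_torque': array([-0.02315664, -0.04579603,  0.05335896]), 'grip_force': 0.0, 'finger_gap': 85.56070926791867}
scene [[396.88149853   0.         322.09178353]
 [  0.         396.88149853 203.47962943]
 [  0.           0.           1.        ]] -0.10054429843388993 [[ 0.21284899  0.97700323  0.01264864]
 [ 0.73763438 -0.15218386 -0.65782642]
 [-0.64077362  0.14934776 -0.75306335]] [-176.18376799 -350.88719394 1331.510892  ] [1149.52404811  -80.12543171  774.11767613]
top [[385.74460016   0.         314.14630373]
 [  0.         385.74460016 193.36507406]
 [  0.           0.           1.        ]] -0.07810836387810058 [[-0.02298275 -0.99887249 -0.04153962]
 [-0.99601672  0.02645816 -0.08515079]
 [ 0.08615384  0.03941716 -0.99550178]] [ 70.91646217 568.90348032 852.67206043] [494.80626154  22.17445322 900.22497984]
```

View pics/scene0.png

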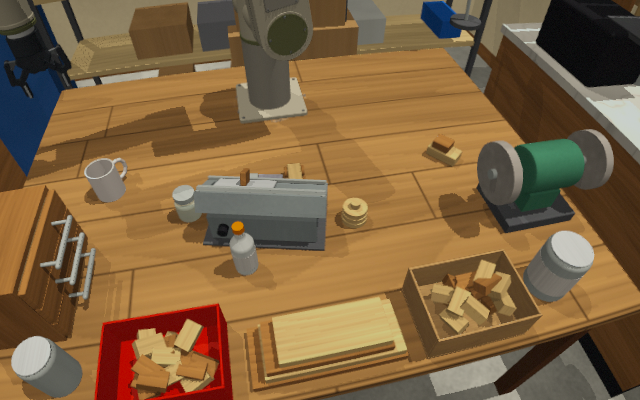

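View pics/top0.png

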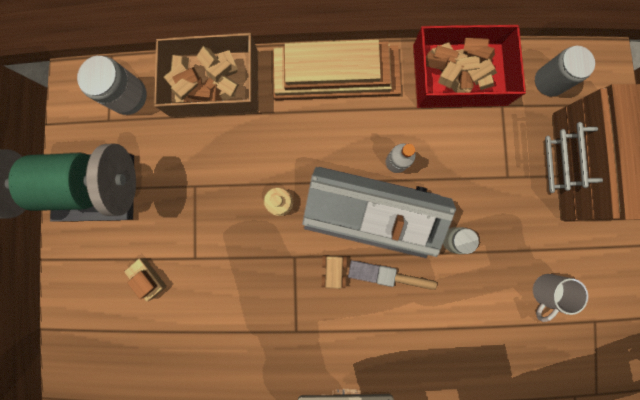

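The scene view shows the console at about (265,210), with the tab near (245,177), the glue at (243,250), the tower at (355,212) and the jar at (185,203). In the top view the console spans (305..455, 170..255). The tab is near (398,227), with the car and brush in front at row 272. I'll zoom in on this view.

```bash
python3 - <<'E'
import cv2
a=cv2.imread("pics/top0.png")[155:265,290:490];cv2.imwrite("pics/topc.png",cv2.resize(a,None,fx=4,fy=4,interpolation=cv2.INTER_CUBIC))
E
```

```text
(no output)
```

View pics/topc.png

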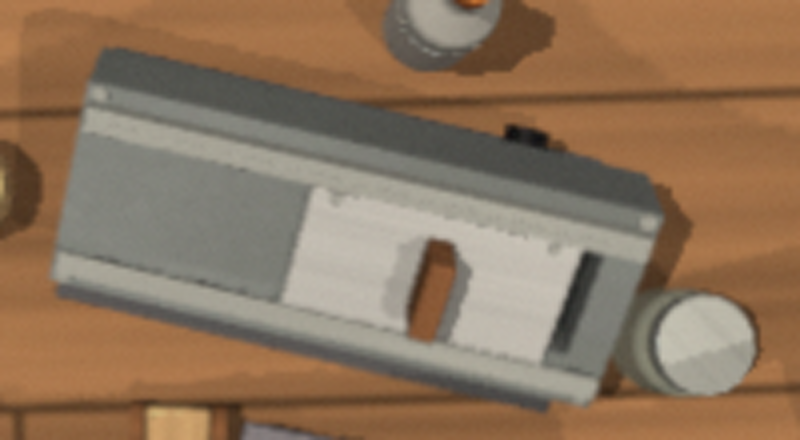

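The crop shows that the cover is already a little open: the slot is visible at crop (575,300). Tab top centre is at about crop (429,303), cover corners at (315,187), (282,300), (580,250) and (545,362), and rail ends at (60,265) and (595,390).

```bash
cat > h.py <<'E'
import numpy as np,cv2
from scipy.spatial.transform import Rotation as Ro
def load(n): return dict(np.load(n))
def ray(d,u,v):
    p=cv2.undistortPoints(np.array([[[u,v]]],float),d["mtx"],np.array([float(d["k1"]),0,0,0,0]))[0,0]
    # model: distorted=(1+k1 r^2)*ray
    return -d["R"].T@d["t"], d["R"].T@np.array([p[0],p[1],1])
def onz(d,u,v,z):
    c,w=ray(d,u,v); return c+w*(z-c[2])/w[2]
def proj(d,X):
    c=d["R"]@X+d["t"];a=c[:2]/c[2];a=a*(1+d["k1"]*(a@a));return d["mtx"][:2,:2]@a+d["mtx"][:2,2]
N=np.array([-.5,0,.866]);U=np.array([.866,0,.5]);Y=np.array([0,1,0])
def local(u,y,n): return u*U+n*N+y*Y   # relative to face_mid
E
python3 - <<'E'
from h import *
d=load("top0.npz")
P={"covUL":(315,187,39,6),"covLL":(282,300,-39,6),"covUR":(580,250,39,6),"covLR":(545,362,-39,6),"tab":(429,303,0,38),"tabTop":(433,270,22,38),"tabBot":(425,341,-22,38),
"railLL":(57,272,-48,9),"railLR":(592,397,-48,9),"railUL":(92,92,48,9),"railUR":(658,225,48,9)}
for k,(a,b,u,n) in P.items():
    z=115+local(u,0,n)[2]; X=onz(d,290+a/4-.4,155+b/4-.4,z); P[k]=(X,u,n); print(k,X.round(1))
yw=np.mean([np.arctan2(*(P[a][0]-P[b][0])[:2]) for a,b in(("railLL","railLR"),("railUL","railUR"),("covUL","covUR"),("covLL","covLR"))])
print("yaw",-np.degrees(yw))
R=Ro.from_euler("z",-yw).as_matrix()
for k,(X,u,n) in P.items():
    q=R.T@X; print(k,"fm_x",(q[0]-local(u,0,n)[0]).round(1),"y",q[1].round(1))
E
python3 - <<'E'
import cv2
a=cv2.imread("pics/scene0.png")[160:260,165:365];cv2.imwrite("pics/scc.png",cv2.resize(a,None,fx=4,fy=4,interpolation=cv2.INTER_CUBIC))
E
```

```text
covUL [542.  -54.1 139.7]
covLL [486.6 -39.1 100.7]
covUR [ 507.7 -182.9  139.7]
covLR [ 451.5 -172.9  100.7]
tab [ 483.9 -106.4  147.9]
tabTop [ 499.7 -107.1  158.9]
tabBot [ 465.2 -105.7  136.9]
railLL [503.8  76.7  98.8]
railLR [ 432.8 -196.8   98.8]
railUL [591.2  54.3 146.8]
railUR [ 518.6 -219.7  146.8]
yaw -14.761742958492476
covUL fm_x 507.1 y 85.8
covLL fm_x 517.3 y 86.2
covUR fm_x 506.7 y -47.5
covLR fm_x 517.4 y -52.1
tab fm_x 514.0 y 20.4
tabTop fm_x 510.4 y 23.8
tabBot fm_x 514.8 y 16.4
railLL fm_x 513.7 y 202.5
railLR fm_x 514.8 y -80.0
railUL fm_x 520.8 y 203.2
railUR fm_x 520.4 y -80.3
```

View pics/scc.png

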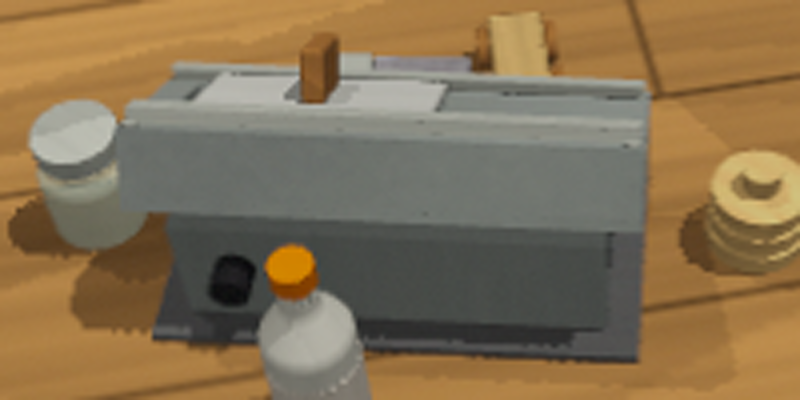

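The scene crop agrees with the top view: the tab is at crop (320,65), the cover is slightly open, and the way in from above is free. The plan is to push with shut fingers, with the tool along the face normal.

```bash
cat >> h.py <<'E'
YAW=-14.76; FM=np.array([512.2,-71.5,115.])
RC=Ro.from_euler("z",YAW,degrees=True).as_matrix()
def world(u,y,n): return FM+RC@local(u,y,n)
def face(X):
    q=RC.T@(np.asarray(X)-FM); return np.array([q@U,q[1],q@N]).round(1)
RT=Ro.from_euler("xyz",[180,-30,YAW],degrees=True)
def row(s,u,y,n):
    R0=Ro.from_euler("xyz",s["tcp_rot"],degrees=True)
    d=R0.inv().apply(world(u,y,n)-s["tool_pos"])/10
    w=(R0.inv()*RT).as_rotvec(degrees=True)
    return d.round(2).tolist()+w.round(1).tolist()
E
python3 - <<'E'
from h import *
from bench import sensors
s=sensors.sense(); print(row(s,0,-85,120), world(0,-85,120))
E
```

```text
[36.89, -33.47, 1.2, -8.6, 29.2, 31.9] [ 432.52439905 -138.40888292  218.92      ]
```

Request:
play_rows:
  motion:
    - [[5,-4.5,0,-1.5,5,5],[9,-8,0,-3,9.5,10],[13,-12,0,-4.5,14,15],[17,-15.5,0,-6,19,21],[21,-19,0,-7,24,26]]
  jaw: 0

```text
time: 0.6
tool_pos: [309.8, -352.6, 230.9]
tcp_rot: [178.7, -25.0, -8.5]
ft_force: [0.9, 0.5, 1.7]
finger_gap: 12.0
grip_force: 0.0
```

```bash
python3 - <<'E'
from h import *
from bench import sensors
s=sensors.sense(); print(s["tool_pos"],s["tcp_rot"],row(s,0,-85,120))
E
```

```text
[ 309.84723964 -352.56352178  230.88023122] [178.71656593 -24.95008924  -8.49241245] [7.63, -23.1, 4.35, -1.6, 5.0, 5.6]
```

Request:
play_rows:
  motion:
    - [[1.6,-4.5,0.9,-0.5,2,2],[3.1,-9.2,1.7,-1,4,4],[4.6,-13.9,2.6,-1.6,5,5.6],[6.1,-18.5,3.5,-1.6,5,5.6],[7.6,-23.1,4.3,-1.6,5,5.6]]

```text
time: 1.1
tool_pos: [429.6, -145.5, 217.4]
tcp_rot: [179.9, -29.6, -14.5]
ft_force: [1.1, -1.3, 0.0]
finger_gap: -0.1
grip_force: 0.0
```

Request:
play_rows:
  motion:
    - [[0,0,0,0,0,0],[0,0,0,0,0,0]]

```text
time: 1.3
tool_pos: [429.9, -144.6, 218.6]
tcp_rot: [179.8, -29.6, -14.0]
ft_force: [-0.5, -0.4, 0.3]
finger_gap: -0.1
grip_force: 0.0
```

```bash
python3 - <<'E'
from h import *
from bench import sensors,optics
s=sensors.sense(); print(s["tool_pos"],s["tcp_rot"],face(s["tool_pos"]),s["finger_gap"],row(s,0,-85,18))
for n in("scene","top"):
    d=optics.snapshot(n);np.savez(f"{n}1.npz",**d)
    print(n,[proj(d,world(0,y,n_)).round(1) for y,n_ in((-41,38),(-85,120))])
d=load("scene1.npz")["pixels"];t=load("top1.npz")["pixels"]
c=lambda a:cv2.resize(a[:,:,::-1],None,fx=4,fy=4,interpolation=cv2.INTER_CUBIC)
cv2.imwrite("pics/h1.png",np.vstack([c(d[150:220,165:365]),c(t[170:250,290:490])]))
E
```

```text
[ 429.92554155 -144.63955424  218.56020618] [179.84453417 -29.61548409 -14.0224078 ] [ -1.  -91.7 120.1] -0.13594028019666002 [0.17, -0.63, 10.22, -0.2, 0.4, 0.6]
scene [array([244.7, 170.2]), array([224.1, 133.4])]
top [array([396.8, 230.6]), array([423.2, 259.8])]
```

View pics/h1.png

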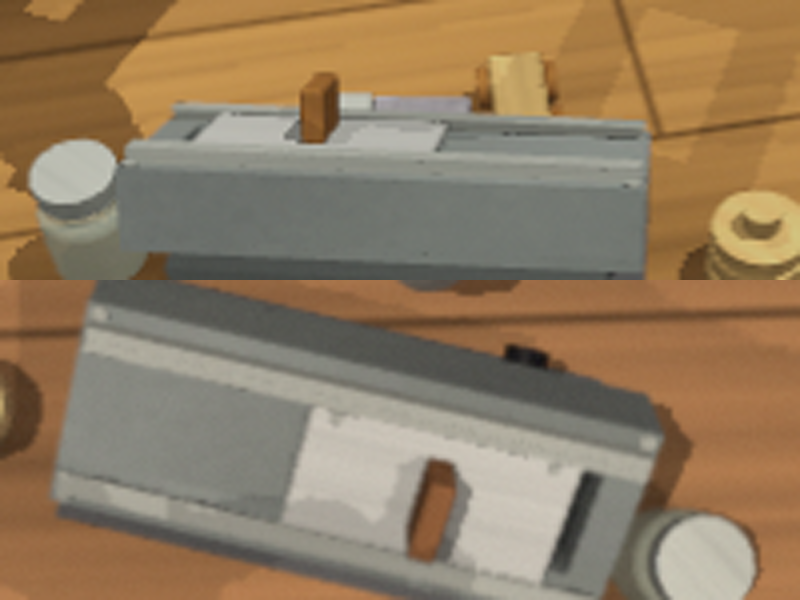

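The hover view shows the tab top at about scene (245,169.5) and top (397,230). Both match the model's predictions, so the geometry is right to within 2 mm. Next I descend behind the tab.

Request:
play_rows:
  motion:
    - [[0.1,0,3,0,0.2,0.3],[0.1,0,6,0,0.4,0.6],[0.2,0,8.5,0,0.4,0.6],[0.2,0,9.8,0,0.4,0.6],[0.2,0,10.2,0,0.4,0.6]]

```text
time: 1.9
tool_pos: [478.0, -163.0, 129.0]
tcp_rot: [-179.8, -29.8, -15.5]
ft_force: [-0.4, 0.7, -0.7]
finger_gap: -0.1
grip_force: 0.0
```

```bash
python3 - <<'E'
from h import *
from bench import sensors
s=sensors.sense(); print(face(s["tool_pos"]),s["ft_force"],s["tcp_rot"],row(s,0,-50,18))
E
```

```text
[ -1.4 -97.2  17. ] [-0.42718892  0.74029849 -0.68820698] [-179.75091369  -29.84800135  -15.45531584] [0.09, -4.72, -0.11, 0.1, 0.2, -0.6]
```

Request:
play_rows:
  motion:
    - [[0.1,-1.2,0,0,0.2,-0.6],[0.1,-2.4,0,0,0.2,-0.6],[0.1,-3.6,0,0,0.2,-0.6],[0.1,-4.8,0,0,0.2,-0.6],[0.1,-6,0,0,0.2,-0.6]]

```text
time: 2.4
tool_pos: [495.8, -105.2, 132.9]
tcp_rot: [179.8, -30.3, -14.6]
ft_force: [-1.7, -3.8, -1.0]
finger_gap: -0.0
grip_force: 2.0
```

```bash
python3 - <<'E'
from h import *
from bench import sensors
s=sensors.sense(); print(face(s["tool_pos"]),RC.T@s["ft_force"],s["tcp_rot"],row(s,0,35,18))
E
```

```text
[  2.6 -36.8  19.1] [-0.62991395 -4.1307248  -1.03673984] [179.77377005 -30.29749237 -14.6435145 ] [-0.25, -7.18, 0.09, 0.2, -0.3, 0.1]
```

Request:
play_rows:
  motion:
    - [[-0.1,-1.5,0,0,0,0],[-0.2,-3,0,0,0,0],[-0.2,-4.4,0,0,0,0],[-0.2,-5.8,0,0,0,0],[-0.2,-6.8,0,0,0,0]]

```text
time: 2.9
tool_pos: [512.4, -38.9, 132.8]
tcp_rot: [179.8, -30.4, -14.6]
ft_force: [1.5, -5.2, 1.1]
finger_gap: -0.3
grip_force: 1.9
```

```bash
python3 - <<'E'
from h import *
from bench import sensors
s=sensors.sense(); print(face(s["tool_pos"]),RC.T@s["ft_force"],s["tcp_rot"],row(s,0,41,18))
E
```

```text
[ 1.8 31.6 19.5] [ 2.77721094 -4.65643759  1.05606855] [179.81031422 -30.42340192 -14.64647058] [-0.18, -0.94, 0.14, 0.1, -0.4, 0.1]
```

Now creep toward the stop.

Request:
play_rows:
  motion:
    - [[0,-0.3,0,0,0,0],[0,-0.6,0,0,0,0],[0,-0.8,0,0,0,0],[0,-0.9,0,0,0,0],[0,-0.9,0,0,0,0]]

```text
time: 3.4
tool_pos: [513.9, -28.1, 131.0]
tcp_rot: [179.9, -30.3, -14.4]
ft_force: [0.3, -2.7, 3.0]
finger_gap: -0.1
grip_force: 1.5
```

```bash
python3 - <<'E'
from h import *
from bench import sensors
s=sensors.sense(); print(face(s["tool_pos"]),RC.T@s["ft_force"],s["tcp_rot"],row(s,0,41,18))
E
```

```text
[-0.2 42.4 18.6] [ 0.99000562 -2.50367933  3.00349542] [179.85504775 -30.26912715 -14.44157142] [0.02, 0.14, 0.06, -0.0, -0.3, 0.3]
```

Request:
play_rows:
  motion:
    - [[0,-0.2,0,0,0,0],[0,-0.4,0,0,0,0],[0,-0.6,0,0,0,0]]

```text
time: 3.7
tool_pos: [514.2, -26.5, 130.9]
tcp_rot: [179.3, -30.2, -14.3]
ft_force: [-17.5, -42.6, 12.4]
finger_gap: 0.1
grip_force: 22.9
```

The force rose to about 45 N, so the cover is at its stop. I'll back off, lift, and move clear to look.

Request:
play_rows:
  motion:
    - [[0,1.5,0,0,0,0],[0,2,-3,0,0,0],[0,2,-7,0,0,0],[-3,4,-11,0,0,0],[-7,6,-14,0,0,0]]

```text
time: 4.2
tool_pos: [437.9, -43.2, 210.0]
tcp_rot: [179.2, -27.8, -14.4]
ft_force: [1.1, 0.7, 0.5]
finger_gap: -0.2
grip_force: 0.0
```

```bash
python3 - <<'E'
from h import *
from bench import sensors,optics
s=sensors.sense(); print(face(s["tool_pos"]),s["ft_force"])
for n in("scene","top"):
    d=optics.snapshot(n);np.savez(f"{n}2.npz",**d)
    print(n,[proj(d,world(0,y,n_)).round(1) for y,n_ in((62,38),(-32,-8),(-92,-8))])
d=load("scene2.npz")["pixels"];t=load("top2.npz")["pixels"]
c=lambda a:cv2.resize(a[:,:,::-1],None,fx=4,fy=4,interpolation=cv2.INTER_CUBIC)
cv2.imwrite("pics/h2.png",np.vstack([c(d[150:210,165:365]),c(t[170:255,290:490])]))
E
```

```text
[-20.9   8.5 121.8] [1.11012812 0.70251954 0.52988055]
scene [array([289.9, 171.8]), array([249.1, 189.7]), array([223.4, 188.7])]
top [array([344.9, 218.3]), array([391.6, 218.4]), array([420.3, 225.1])]
```

View pics/h2.png

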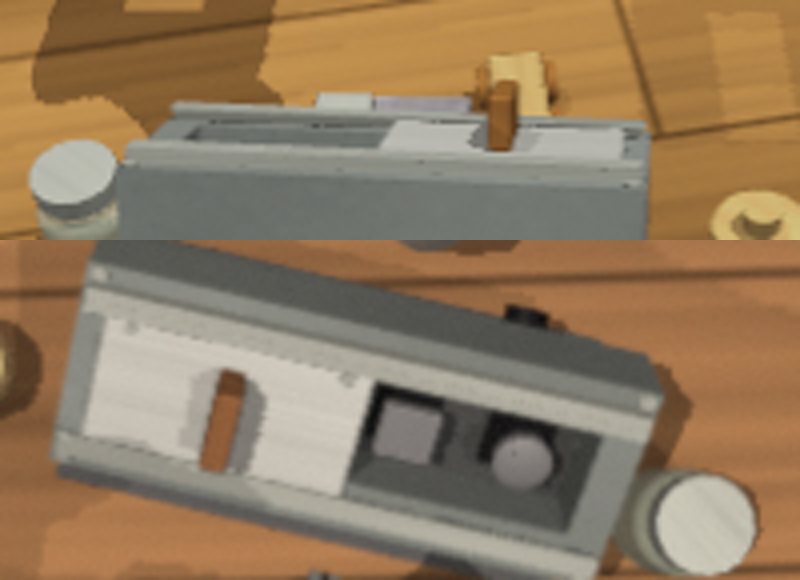

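The cover is fully open, with the tab at scene crop (503,115) as predicted. The square key is at top pixel (391.4,217.6), which matches the +y position (y = -32) to within 1 px. The round key is at the far end.

```bash
python3 - <<'E'
from h import *
from bench import sensors
s=sensors.sense(); print(face(s["tool_pos"]),row(s,0,-32,60),row(s,0,-32,12))
E
```

```text
[-17.9   8.3 122.8] [1.97, 3.97, 6.26, 0.6, 1.8, 0.3] [2.12, 3.92, 11.06, 0.6, 1.8, 0.3]
```

Request:
play_rows:
  motion:
    - [[1,2,2,0.3,1,0.2],[2,4,4.5,0.6,1.8,0.3],[2,4,6.3,0.6,1.8,0.3],[2,4,6.3,0.6,1.8,0.3]]

```text
time: 4.7
tool_pos: [474.3, -95.1, 163.1]
tcp_rot: [-179.9, -29.8, -14.9]
ft_force: [-0.1, 1.1, -0.1]
finger_gap: -0.1
grip_force: 0.0
```

```bash
python3 - <<'E'
from h import *
from bench import sensors
s=sensors.sense(); print(face(s["tool_pos"]),s["ft_force"],s["tcp_rot"],row(s,0,-32,8))
E
```

```text
[ -2.5 -32.4  57. ] [-0.07028286  1.12072562 -0.11849157] [-179.9420413   -29.77406749  -14.88739991] [0.27, -0.04, 4.9, 0.0, 0.2, -0.1]
```

Request:
play_rows:
  motion:
    - [[0.2,0,1.5,0,0,0],[0.2,0,3,0,0,0],[0.2,0,4.2,0,0,0],[0.2,0,4.9,0,0,0],[0.2,0,4.9,0,0,0]]

```text
time: 5.2
tool_pos: [500.8, -101.1, 124.9]
tcp_rot: [-180.0, -30.0, -14.7]
ft_force: [-0.3, -0.8, -0.5]
finger_gap: 0.0
grip_force: 0.0
```

```bash
python3 - <<'E'
from h import *
from bench import sensors
s=sensors.sense(); print(face(s["tool_pos"]),(RC.T@s["ft_force"])@N,s["tcp_rot"],row(s,0,-32,0))
E
```

```text
[  1.9 -31.5  10.3] -0.38220905328429694 [-179.98788091  -29.99126122  -14.72729068] [-0.19, 0.05, 1.03, -0.0, 0.0, 0.0]
```

Request:
play_rows:
  motion:
    - [[-0.1,0,0.3,0,0,0],[-0.1,0,0.6,0,0,0],[-0.1,0,0.9,0,0,0],[-0.1,0,1.1,0,0,0],[-0.1,0,1.2,0,0,0]]

```text
time: 5.7
tool_pos: [506.1, -103.2, 114.5]
tcp_rot: [180.0, -30.1, -14.8]
ft_force: [0.1, -0.3, -0.3]
finger_gap: -0.4
grip_force: 0.0
```

Request:
play_rows:
  motion:
    - [[0,0,0.1,0,0,0],[0,0,0.2,0,0,0],[0,0,0.3,0,0,0],[0,0,0.4,0,0,0],[0,0,0.4,0,0,0]]

```text
time: 6.2
tool_pos: [508.0, -103.7, 111.0]
tcp_rot: [180.0, -30.1, -14.8]
ft_force: [-0.3, 0.5, 0.6]
finger_gap: -0.2
grip_force: 0.0
```

```bash
cat > st.py <<'E'
from h import *
from bench import sensors
s=sensors.sense(); print(face(s["tool_pos"]),((RC.T@s["ft_force"])@np.array([U,Y,N]).T).round(1))
E
python3 st.py
```

```text
[  1.5 -32.2  -5.5] [-0.1  0.4  0.8]
```

Request:
play_rows:
  motion:
    - [[0,0,0.1,0,0,0],[0,0,0.2,0,0,0],[0,0,0.3,0,0,0],[0,0,0.4,0,0,0],[0,0,0.4,0,0,0]]

```text
time: 6.7
tool_pos: [510.1, -104.3, 107.8]
tcp_rot: [180.0, -30.1, -14.8]
ft_force: [-2.4, 2.2, 3.2]
finger_gap: -0.0
grip_force: 1.8
```

```bash
python3 st.py
```

```text
[  1.8 -32.2  -9.4] [-0.9  1.5  4.2]
```

Request:
play_rows:
  motion:
    - [[0,0,0.1,0,0,0],[0,0,0.2,0,0,0],[0,0,0.3,0,0,0],[0,0,0.35,0,0,0],[0,0,0.35,0,0,0]]

```text
time: 7.2
tool_pos: [511.7, -104.7, 104.8]
tcp_rot: [180.0, -30.1, -14.8]
ft_force: [-4.9, 1.9, 4.9]
finger_gap: 0.1
grip_force: 3.1
```

```bash
python3 st.py
```

```text
[  1.8 -32.2 -12.9] [-2.   0.6  6.9]
```

Request:
play_rows:
  motion:
    - [[0,0,0.05,0,0,0],[0,0,0.1,0,0,0],[0,0,0.15,0,0,0],[0,0,0.2,0,0,0]]

```text
time: 7.6
tool_pos: [512.7, -104.9, 103.1]
tcp_rot: [180.0, -30.1, -14.8]
ft_force: [-5.2, 1.3, 4.6]
finger_gap: 0.0
grip_force: 3.9
```

```bash
python3 st.py
```

```text
[  1.8 -32.2 -14.8] [-2.4 -0.1  6.7]
```

Request:
play_rows:
  motion:
    - [[0,0,0.03,0,0,0],[0,0,0.06,0,0,0],[0,0,0.08,0,0,0],[0,0,0.08,0,0,0]]

```text
time: 8.0
tool_pos: [512.9, -105.0, 102.8]
tcp_rot: [180.0, -30.0, -14.7]
ft_force: [-14.5, 5.0, 15.5]
finger_gap: 0.0
grip_force: 10.3
```

```bash
python3 st.py
```

```text
[  1.9 -32.2 -15.2] [-5.5  1.1 21. ]
```

The key is at its stop, but 21 N is close to the limit. I'll ease off half a millimetre and hold.

Request:
play_rows:
  motion:
    - [[0,0,-0.05,0,0,0],[0,0,-0.05,0,0,0],[0,0,-0.05,0,0,0],[0,0,-0.05,0,0,0],[0,0,-0.05,0,0,0]]

```text
time: 8.5
tool_pos: [512.8, -105.0, 102.9]
tcp_rot: [180.0, -30.1, -14.8]
ft_force: [-5.5, 0.8, 7.5]
finger_gap: -0.4
grip_force: 4.7
```

Request:
play_rows:
  motion:
    - [[0,0,0,0,0,0],[0,0,0,0,0,0],[0,0,0,0,0,0],[0,0,0,0,0,0],[0,0,0,0,0,0]]

```text
time: 9.0
tool_pos: [512.8, -105.0, 102.9]
tcp_rot: [180.0, -30.1, -14.8]
ft_force: [-6.4, 2.6, 6.6]
finger_gap: -0.3
grip_force: 4.6
```

```bash
python3 st.py
```

```text
[  1.8 -32.2 -15.1] [-2.7  0.8  9.2]
```

It held at about 9 N for over a second. Now I release, lift, and go over the tab to its +y side.

Request:
play_rows:
  motion:
    - [[0,0,-0.6,0,0,0],[0,0,-1.5,0,0,0],[0,0,-4,0,0,0],[0,0,-7,0,0,0],[0,0,-8.5,0,0,0]]

```text
time: 9.5
tool_pos: [471.5, -94.1, 178.2]
tcp_rot: [180.0, -30.2, -14.8]
ft_force: [-0.4, -0.1, 0.5]
finger_gap: 0.0
grip_force: 0.0
```

Request:
play_rows:
  motion:
    - [[0,-3,0,0,0,0],[0,-6,0,0,0,0],[0,-9.5,0,0,0,0],[0,-13,0,0,0,0],[0,-13.2,0,0,0,0]]

```text
time: 10.0
tool_pos: [505.6, 37.3, 176.0]
tcp_rot: [-180.0, -30.1, -14.5]
ft_force: [0.1, -0.4, -0.7]
finger_gap: -0.4
grip_force: 0.0
```

```bash
python3 st.py;  python3 - <<'E'
from h import *
from bench import sensors
s=sensors.sense(); print(s["tcp_rot"],row(s,0,100,18))
E
```

```text
[  1.  103.5  69.9] [-0.2 -0.3 -0.7]
[-179.95259744  -30.06076289  -14.53439983] [-0.1, 0.37, 5.19, -0.2, -0.1, 0.2]
```

Request:
play_rows:
  motion:
    - [[0,0,2,0,0,0],[0,0,4,0,0,0],[0,0,5.1,0,0,0],[0,0,5.1,0,0,0]]

```text
time: 10.4
tool_pos: [528.7, 26.3, 129.5]
tcp_rot: [179.9, -29.8, -14.8]
ft_force: [0.1, -0.1, 0.6]
finger_gap: -0.2
grip_force: 0.0
```

Request:
play_rows:
  motion:
    - [[0,1.2,0,0,0,0],[0,2.4,0,0,0,0],[0,3.6,0,0,0,0],[0,5,0,0,0,0],[0,6.5,0,0,0,0]]

```text
time: 10.9
tool_pos: [512.9, -35.8, 132.2]
tcp_rot: [-179.9, -30.1, -14.8]
ft_force: [1.7, 4.0, -2.9]
finger_gap: 0.0
grip_force: 2.0
```

```bash
python3 st.py;  python3 - <<'E'
from h import *
from bench import sensors
s=sensors.sense(); print(s["tcp_rot"],row(s,0,-40,18))
E
```

```text
[ 1.3 34.7 19.1] [-0.9  4.3 -2.8]
[-179.94312909  -30.05609788  -14.77168296] [-0.13, 7.47, 0.1, -0.1, -0.1, -0.0]
```

Request:
play_rows:
  motion:
    - [[-0.1,1.5,0,0,0,0],[-0.1,3,0,0,0,0],[-0.1,4.5,0,0,0,0],[-0.1,6,0,0,0,0],[-0.1,6.9,0,0,0,0]]

```text
time: 11.4
tool_pos: [494.7, -102.9, 132.3]
tcp_rot: [-180.0, -30.1, -14.8]
ft_force: [1.2, 3.0, 0.1]
finger_gap: -0.0
grip_force: 1.8
```

Request:
play_rows:
  motion:
    - [[0,0.2,0,0,0,0],[0,0.4,0,0,0,0],[0,0.5,0,0,0,0],[0,0.5,0,0,0,0]]

```text
time: 11.8
tool_pos: [493.9, -107.1, 132.0]
tcp_rot: [180.0, -30.1, -14.7]
ft_force: [0.2, 1.7, 0.8]
finger_gap: -0.3
grip_force: 0.7
```

```bash
python3 st.py
```

```text
[  1.  -39.1  19. ] [0.2 1.7 0.8]
```

Request:
play_rows:
  motion:
    - [[0,0.15,0,0,0,0],[0,0.3,0,0,0,0],[0,0.45,0,0,0,0],[0,0.5,0,0,0,0]]

```text
time: 12.2
tool_pos: [493.5, -108.3, 132.0]
tcp_rot: [-179.6, -30.1, -14.8]
ft_force: [6.6, 28.1, 4.7]
finger_gap: 0.3
grip_force: 14.5
```

```bash
python3 st.py
```

```text
[  0.9 -40.4  19.1] [ 1.7 28.9  4.5]
```

It is at the home stop at 29 N, and the travel matches 124 mm. I'll back off, lift and check.

Request:
play_rows:
  motion:
    - [[0,-1.5,0,0,0,0],[0,-2,-3,0,0,0],[0,-2,-7,0,0,0],[-3,-2,-11,0,0,0],[-7,-2,-14,0,0,0]]

```text
time: 12.7
tool_pos: [437.3, -67.6, 214.3]
tcp_rot: [179.5, -27.8, -14.8]
ft_force: [1.0, 0.3, -1.0]
finger_gap: -0.2
grip_force: 0.0
```

Request:
play_rows:
  motion:
    - [[0,0,0,0,0,0],[0,0,0,0,0,0],[0,0,0,0,0,0]]

```text
time: 13.0
tool_pos: [438.1, -67.7, 213.4]
tcp_rot: [179.5, -28.0, -14.8]
ft_force: [1.2, -0.2, -0.2]
finger_gap: 0.0
grip_force: 0.0
```

```bash
python3 - <<'E'
from h import *
from bench import sensors,optics
s=sensors.sense(); print(face(s["tool_pos"]),s["ft_force"])
for n in("scene","top"):
    d=optics.snapshot(n);np.savez(f"{n}3.npz",**d)
    print(n,[proj(d,world(0,y,n_)).round(1) for y,n_ in((-62,38),)])
d=load("scene3.npz")["pixels"];t=load("top3.npz")["pixels"]
c=lambda a:cv2.resize(a[:,:,::-1],None,fx=4,fy=4,interpolation=cv2.INTER_CUBIC)
cv2.imwrite("pics/h3.png",np.vstack([c(d[150:210,165:365]),c(t[170:255,290:490])]))
E
```

```text
[-13.7 -15.2 121.5] [ 1.15991939 -0.24437238 -0.15559696]
scene [array([235.5, 169.8])]
top [array([407.4, 233.1])]
```

View pics/h3.png

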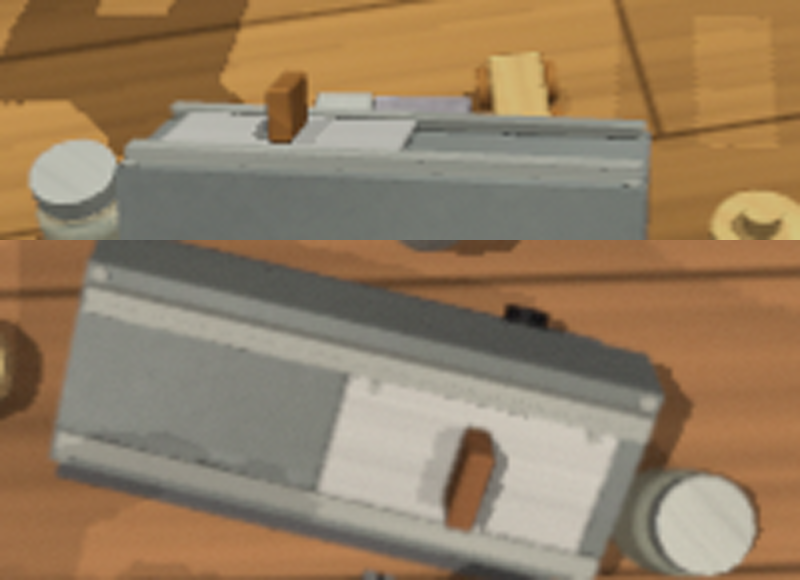

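The cover is home. The tab top is at about top pixel (407,233), as predicted for closed, and no slot is visible. The bystanders haven't moved.

```bash
python3 -c "
from bench import job
print(job.hand_in())"
```

```text
the job is handed in; nothing more can be done
None
```

I opened the cover to its stop, held the square key down for over a second (about 9 N while holding, 21 N peak measured) and released it. I then slid the cover fully home without touching the round key or anything around the console, and handed the job in; no verdict was returned.

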